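# Clamp a wheelchair push-handle tube in the yoke vise

### The job

Take the wheelchair push-handle tube from its wooden rest, slide its bare end through the yoke vise and let it lie down in the V-block with the middle of its bare length under the screw, and let go of it. Then turn the vise's T-handle clockwise until the tube is held firmly, about 0.4 N m at the handle, and stop there: the thin wall dents if it is overtightened. Leave the other things on the bench where they are.

Things in the scene. Friction and masses are not known exactly. Their poses are not given: they have to be found in the camera images.
- vise: Yoke vise of grey-painted iron, bolted to the bench. Origin: underside of its base (150 x 90 x 12 mm), below the screw; z up, y the level line along which a tube lies in it. Two uprights, 36 mm long along y, leave a window from x = -38 to +38 mm around a V-block; above it a crosspiece with the screw's nut, up to 174 mm, then only the screw and T-handle. A tube goes in and out along y, from either side.
- v_seat (a point): The axis of a 22 mm tube lying in the vise's V-block, right under the screw: 75 mm above the vise's origin, same axes (y along the tube). The V-block is a V of 90 degrees open upward, 60 mm long (y = -30 to +30 mm), whose block is 60 mm wide and rises to 1.5 mm above this point from x = +-17 mm outward.
- screw: The vise's upright steel screw, 21 mm thick, over the V; its lower end is a flat brass foot, 25 mm across, that bears straight on the tube. Origin: top of the thread, on the axis; z up. Clockwise seen from above lowers screw and handle, 15 mm a turn. Over a tube lying in the V the foot has 3.3 to 8.6 mm to go at the start, not known more exactly: the touch must be felt. It stays where it is left.
- t_handle: T-handle atop the screw: a level steel bar, 12 mm thick, 100 mm long, a 17 mm ball on each end, on a 12 mm stem 36 mm long. Origin: middle of the bar, on the screw's axis, 205 to 215 mm above the bench; x along the bar. Free running takes under 0.1 N m; once on the tube the torque climbs by 0.5 to 1 N m per rad. Firm from about 0.3 N m, dented from about 0.7. The bar gives 0.1 rad under 0.6 N m.
- tube: The push-handle tube: straight, aluminium, 22 mm thick, 270 mm long, about 0.16 kg. Origin: on its axis, amid its bare length, where it balances; y along the tube. Bare from y = -105 (dark end plug to -87 mm) to +85 mm, then a rubber grip. At first it lies level in the wooden rest, plug end towards the vise's side (-y), its axis 45 mm above the bench.
- grip (a point): Middle of the black ribbed rubber grip on the tube, on the tube's axis, 125 mm from the tube's origin (tube's y = +125 mm); same axes as the tube. The grip is 30 mm thick and 80 mm long (tube's y = +85 to +165 mm), its first 6 mm a flange 35 mm thick. At the start it stands out from the rest, free on all sides.
- rest: Wooden tube rest, fixed on the bench to the left of the vise: a board 80 (x) x 150 (y) x 12 mm with two V-notched uprights at y = +-55 mm, their tops 46 mm above the bench. Origin under its centre, y along the tube; the tube starts with its origin above it.
- caster_wheel: a small grey-hubbed black caster wheel, 125 mm across and 31 mm high, lying flat near the robot's base; origin under its centre
- caster_wheel2: a second such caster wheel, lying flat beyond the vise; origin under its centre
- wrench: a steel open-ended wrench, 170 mm long, about 10 mm thick, lying on the bench between the vise and the tube rest; origin at its middle, its x axis along it
- screwdriver: a screwdriver lying on the bench to the right near the robot; origin at its middle, its x axis along it
- fork: an aluminium U-shaped caster fork, 60 x 36 mm and 95 mm high, standing at the far side; origin under its middle
- new_grip: a new black ribbed rubber grip, 30 mm thick and 84 mm high, standing upright on its flange at the far left; origin under its centre
- bolt_jar: a clear jar with a grey lid, 64 mm thick and 75 mm high, at the far right; origin under its centre
Not all that is in view belongs to the job. What is shaped like the vise but blue is not meant.

How it is judged:
By the outcome, as a careful person would: the job done as asked, in the order asked, and still so for the second after the job is handed in, with the robot touching nothing.
It also fails if it takes over 72 s, if anything falls off the work surface, if the arm or the gripper's body presses on something with over 40 N, if the wrist force passes 120 N, or if a joint passes its speed limit or range.

### The arm

A 6-joint arm with a two-finger parallel gripper is mounted at the origin on the work surface. World frame = base frame: x ahead of the robot, y to its left, z up, the work surface at z = 0. Lengths are in mm, angles in rad, forces in N, time in s.
With the tool pointing down it reaches from about 275 to 825 mm from the base axis. Payload 5.2 kg.
Tool frame: the origin (TCP) lies on the centre line of the jaws, within the pads' length; the fingertips stand 14 mm ahead of it and the grasp point (between the pads) lies 5 mm behind it; z points along the fingers, y is the direction in which the jaws open and shut (so a half turn about z gives the same grasp; the last joint's range is limited). The gripper opens to 93 mm and grips with 3 to 60 N. Pads are 15 mm wide; open, the fingers measure 128 mm over their backs; the gripper's body (75 mm by 188 mm) begins 65 mm behind the grasp point.
Start: joints at [-0.203, 0.259, 1.535, -0, 1.348, -0.203], TCP at [550.005, 0.023, 232.653] pointing down, gripper open.
Joint ranges: [-3.14, 3.14], [-0.91, 2.08], [0.19, 2.58], [-1.22, 4.36], [0.22, 2.71], [-3.12, 3.12]. Speed limits (rad/s): [2.57, 2.57, 3.14, 3.14, 3.14, 3.14].

### API

Orientations are given as a unit quaternion [w, x, y, z].
In Python, from bench import get_state, read_camera, job_done gives the robot as it stands.
- The arm moves only by the tool play_rows, never from a script. Its argument "plan" is text: rows parted by semicolons, each of 4 numbers parted by spaces: the shift along the tool's x, y, z in mm, then the turn about the tool's z in rad. A call has 1 to 20 rows; each row is the pose to reach, as a shift and turn from the pose measured when the call began, along the tool's axes at that moment; what a row does not reach only later rows make up. A row lasts 1/12 s, in which the tool goes at most 41.7 mm and 7.16 degrees, less where a joint would pass 70% of its speed; a pose out of reach is approached as far as the arm can. A call with a gripper value outside its range is refused whole. "hand" is the closure, from 0 (fully open) to 1 (shut), set as the call begins (left out, the last holds). The fingers move at their own pace and stop on an object; "newtons" is the grip in N (left out, the last holds). Time passes only in rows, so rows that repeat a pose let the fingers close. It gives the time, the measured TCP pose, the force and the opening at its end, in the units of the state.
- get_state(): the state, without advancing time (a new reading comes with each control period).
- read_camera(name): name is "scene" or "side" or "wrist"; returns a dict with "img" (480x640x3 uint8, red, green, blue), "camera_matrix" (3x3 intrinsics, pixels), "rvec" (rotation vector, rad) and "tvec" (3), from world to camera coordinates, as OpenCV has them. Camera axes: x right, y down, z forward; pixel columns grow to the right and rows downward; lengths in mm; the calibration is good to about 2 mm. A picture is of the moment at which its call begins. There is no depth.
- job_done(): hands the job in, once; it reports no verdict.
The state is a dict: "clock": time; "q": joint angles; "joint_velocities": joint speeds; "tau": joint torques, N m; "ee_pos": TCP position; "eef_rot": TCP orientation; "ft_force": force on the tool from outside, world axes, zero at the start; "wrist_torque": the same for the moment, N m; "width": finger opening in mm.
Only numpy, scipy, OpenCV 4.12 (cv2) and the standard library are available. Lean on these libraries where they do the work, as an engineer would, in place of code of your own. Each camera call takes 0.05 s, during which the arm holds its last target.

## Working session

There is one attempt and no reset: what is moved stays moved. The work goes in short steps, Python scripts to look and compute and a tool call to move; the robot and the scene stay as the last step left them, time stands still between calls to the robot, and variables do not carry over. Pictures are saved under pics/ and viewed, and the job is handed in when it is done.

Besides the shell and the picture viewer there is one more tool, called after ">>>" by a JSON object that holds its "op" and its "data". play_rows: Moves the arm, as the interface text tells. Its arguments: {"type":"object","properties":{"plan":{"type":"string"},"hand":{"type":"number"},"newtons":{"type":"number"}},"required":["plan"]}

```bash
ls; mkdir -p pics
python3 - <<'E'
from bench import get_state, read_camera
import cv2,numpy as np,pickle
s=get_state();print(s)
for n in ["scene","side","wrist"]:
    c=read_camera(n);cv2.imwrite(f"pics/{n}0.png",c["img"][:,:,::-1]);pickle.dump(c,open(f"pics/{n}0.pkl","wb"))
    R,_=cv2.Rodrigues(np.array(c["rvec"],float));print(n,c["camera_matrix"],(-R.T@np.array(c["tvec"]).ravel()))
E
```

```text
pics
{'clock': 0.0, 'q': array([-2.02776857e-01,  2.59322042e-01,  1.53604833e+00,  1.51439012e-05,
        1.34797060e+00, -2.02792990e-01]), 'joint_velocities': array([ 0.00022256,  0.00126555,  0.0007271 , -0.0009131 ,  0.00268527,
       -0.00067976]), 'tau': array([ 2.41929010e-04, -4.37298238e+01, -2.84004611e+01,  7.19661056e-02,
        4.11791797e-02, -1.14769305e-04]), 'ee_pos': array([5.49503653e+02, 1.43575916e-01, 2.31842896e+02]), 'eef_rot': array([-7.34010463e-04,  7.07101995e-01,  7.07111027e-01, -4.74804743e-04]), 'ft_force': array([ 0.59800184,  0.26398167, -0.5721766 ]), 'wrist_torque': array([-0.00499851,  0.01426603, -0.03109169]), 'width': 93.08775845311943}
scene [[541.33212691   0.         319.01549271]
 [  0.         541.33212691 239.93945936]
 [  0.           0.           1.        ]] [1152.20450498 -272.7418274  1138.11679883]
side [[456.46167079   0.         320.17614409]
 [  0.         456.46167079 236.57129329]
 [  0.           0.           1.        ]] [-130.97307548 -675.01478615  684.12558709]
wrist [[369.54130071   0.         316.72971773]
 [  0.         369.54130071 237.38845592]
 [  0.           0.           1.        ]] [549.96622566  78.00730946 383.5073664 ]
```

View pics/scene0.png

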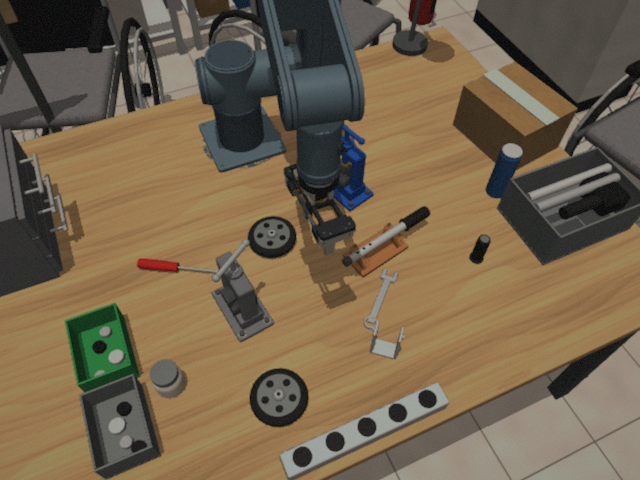

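View pics/side0.png

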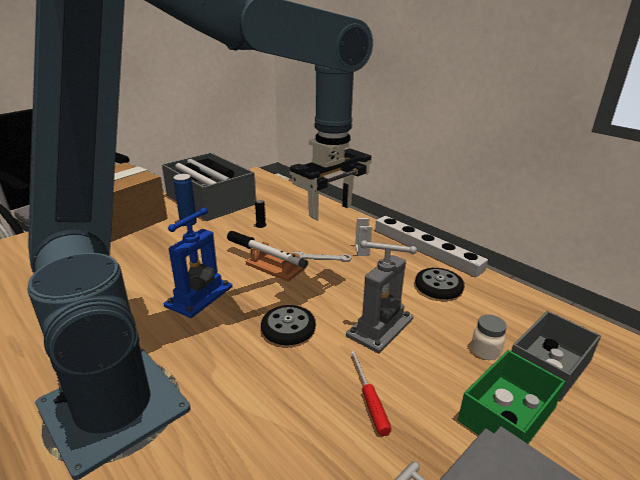

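View pics/wrist0.png

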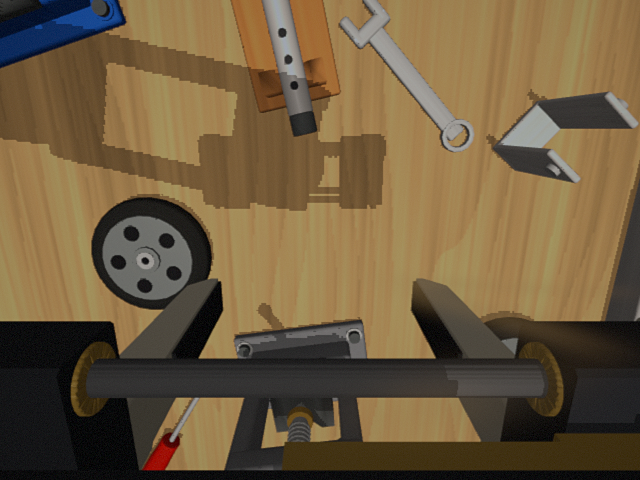

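```bash
cat > h.py <<'E'
import cv2,numpy as np,pickle
from bench import get_state, read_camera
def grab(n,tag):
    c=read_camera(n);cv2.imwrite(f"pics/{n}{tag}.png",c["img"][:,:,::-1]);pickle.dump(c,open(f"pics/{n}{tag}.pkl","wb"));return c
def load(n,tag): return pickle.load(open(f"pics/{n}{tag}.pkl","rb"))
def crop(c,x0,y0,x1,y1,s,fn):
    im=c["img"][y0:y1,x0:x1,::-1]; cv2.imwrite(fn,cv2.resize(im,None,fx=s,fy=s,interpolation=cv2.INTER_CUBIC))
def ray(c,u,v):
    R,_=cv2.Rodrigues(np.array(c["rvec"],float));o=-R.T@np.array(c["tvec"],float).ravel()
    d=R.T@np.linalg.inv(c["camera_matrix"])@np.array([u,v,1.]);return o,d/np.linalg.norm(d)
def plane(c,u,v,z):
    o,d=ray(c,u,v);return o+d*(z-o[2])/d[2]
def tri(l):
    A=np.zeros((3,3));b=np.zeros(3)
    for c,u,v in l:
        o,d=ray(c,u,v);P=np.eye(3)-np.outer(d,d);A+=P;b+=P@o
    p=np.linalg.solve(A,b);e=[]
    for c,u,v in l:
        o,d=ray(c,u,v);e.append(np.linalg.norm((np.eye(3)-np.outer(d,d))@(p-o)))
    return p,e
def proj(c,p):
    return cv2.projectPoints(np.array(p,float).reshape(-1,3),np.array(c["rvec"],float),np.array(c["tvec"],float),c["camera_matrix"],None)[0].reshape(-1,2)
E
python3 - <<'E'
from h import *
crop(load("scene","0"),200,230,290,350,5,"pics/a.png")
crop(load("side","0"),330,230,430,360,4.5,"pics/b.png")
crop(load("scene","0"),330,190,450,290,6,"pics/c.png")
crop(load("side","0"),215,220,365,290,5,"pics/d.png")
E
```

```text
(no output)
```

View pics/a.png

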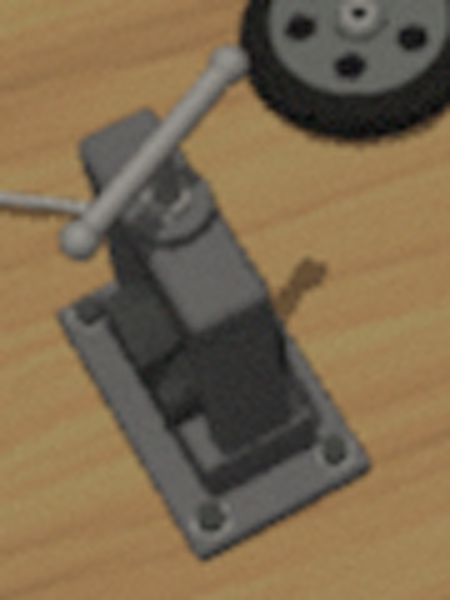

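View pics/b.png

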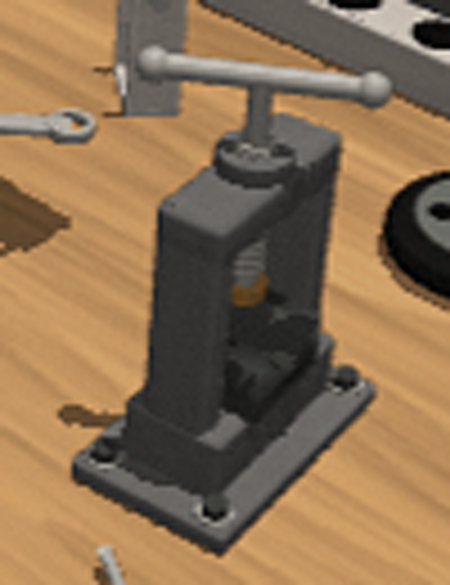

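View pics/c.png

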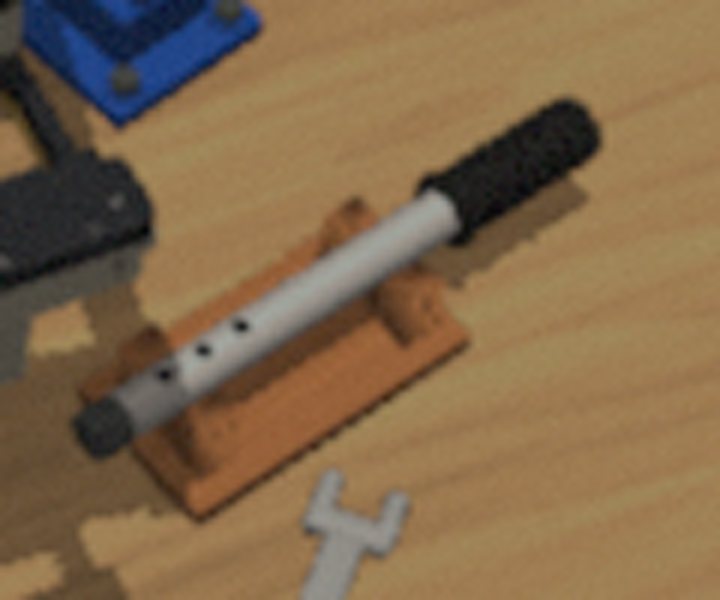

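View pics/d.png

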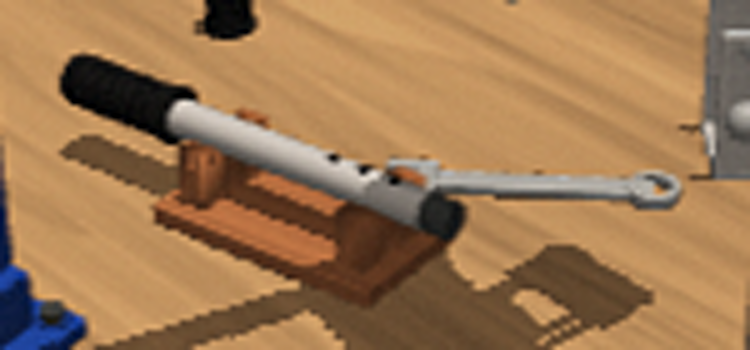

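Run:
```python
from h import *
S=load("scene","0");D=load("side","0");W=load("wrist","0")
sc=lambda x,y:(x/5+200-.4,y/5+230-.4); sd=lambda x,y:(x/4.5+330-.4,y/4.5+230-.4)
print("scene base corners z12");C=[plane(S,*sc(*p),12) for p in [(58,315),(203,550),(370,463)]]
for p in C:print(p.round(1))
print("edges",np.linalg.norm(C[0]-C[1]),np.linalg.norm(C[1]-C[2]),"center",(C[0]+C[2])/2, np.arctan2(*(C[1]-C[0])[[1,0]]),np.arctan2(*(C[2]-C[1])[[1,0]]))
B=[plane(S,*sc(*p),16) for p in [(90,308),(210,517),(333,450)]]
print("bolts",[b.round(1) for b in B],"center",(B[0]+B[2])/2,np.arctan2(*(B[1]-B[0])[[1,0]]))
print("side")
C=[plane(D,*sd(*p),12) for p in [(75,465),(222,538),(373,385)]]
for p in C:print(p.round(1))
print("edges",np.linalg.norm(C[0]-C[1]),np.linalg.norm(C[1]-C[2]),"center",(C[0]+C[2])/2)
B=[plane(D,*sd(*p),16) for p in [(105,450),(213,508),(345,377)]]
print("bolts",[b.round(1) for b in B],"center",(B[0]+B[2])/2,np.arctan2(*(B[2]-B[1])[[1,0]]))
# handle balls
for a,b in [((78,240),(155,62)),((232,63),(376,88)),((78,240),(376,88)),((232,63),(155,62))]:
    print("ball",tri([(S,*sc(*a)),(D,*sd(*b))]))
# tube
cc=lambda x,y:(x/6+330-.4,y/6+190-.4); dd=lambda x,y:(x/5+215-.4,y/5+220-.4)
print("plug end", plane(S,*cc(88,430),45), plane(D,*dd(448,215),45))
print("grip end", plane(S,*cc(585,125),45), plane(D,*dd(72,80),45))
print("grip/flange bare end", plane(S,*cc(443,207),45), plane(D,*dd(180,117),45))
```

```text
scene base corners z12
[ 472.8 -238.9   12. ]
[ 614.8 -216.    12. ]
[ 604.9 -131.7   12. ]
edges 143.77620964353844 84.85531344210897 center [ 538.82765776 -185.297167     12.        ] 0.15953843134834786 1.6877590064352987
bolts [array([ 477.7, -224. ,   16. ]), array([ 602.7, -208. ,   16. ]), array([ 593.8, -145.3,   16. ])] center [ 535.7535179  -184.66445378   16.        ] 0.12721722945874822
side
[ 452.2 -155.5   12. ]
[ 466.2 -237.5   12. ]
[ 611.3 -216.7   12. ]
edges 83.21997039849973 146.61783106569322 center [ 531.76038812 -186.08041533   12.        ]
bolts [array([ 467.7, -160.9,   16. ]), array([ 475.1, -224. ,   16. ]), array([ 601.5, -205.7,   16. ])] center [ 534.55189232 -183.26039827   16.        ] 0.14380439191627906
ball (array([ 524.73235893, -185.85747401,  200.25765602]), [np.float64(48.25052138476673), np.float64(48.25052138476681)])
ball (array([ 546.86733026, -187.21156689,  230.67783759]), [np.float64(45.52602349836558), np.float64(45.5260234983656)])
ball (array([ 564.1796397 , -226.55168117,  213.0353232 ]), [np.float64(0.8535812334239471), np.float64(0.8535812334241094)])
ball (array([ 507.82707106, -142.15948116,  212.4227652 ]), [np.float64(0.36390058827822436), np.float64(0.3639005882782036)])
plug end [538.97165139  77.86006332  45.        ] [541.49307558  84.64684311  45.        ]
grip end [484.86351868 339.7042337   45.        ] [477.21087646 339.13851425  45.        ]
grip/flange bare end [498.72402845 262.53585985  45.        ] [498.15682044 262.52712321  45.        ]
```

Run:
```python
from h import *
crop(load("scene","0"),320,110,390,220,5.4,"pics/e.png")
crop(load("side","0"),155,195,240,325,4.5,"pics/f.png")
```

```text
(no output)
```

View pics/e.png

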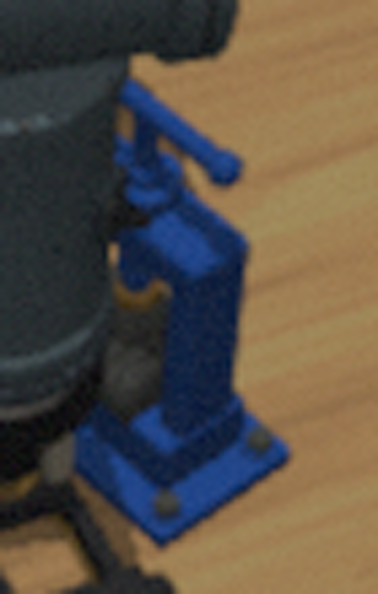

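View pics/f.png

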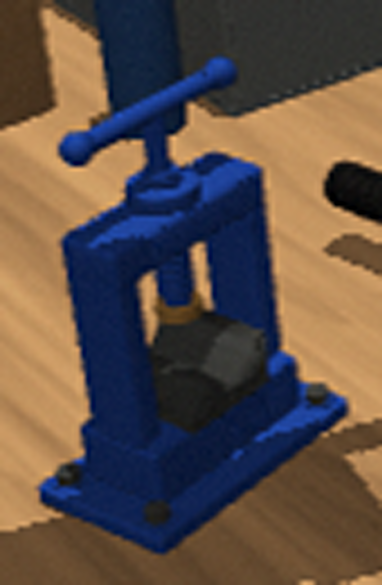

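Run:
```python
from h import *
S=load("scene","0");D=load("side","0")
print(plane(S,350.5,211,12),plane(S,373.3,194.3,12),plane(S,365.7,154.4,174))
print("ball",plane(S,361.9,140.5,212),plane(D,203,211,212),plane(D,171.7,228,212),tri([(S,361.9,140.5),(D,203,211)]))
print("side corners",plane(D,348/4.5+155,405/4.5+195,12),plane(D,160/4.5+155,545/4.5+195,12))
print("top", [plane(D,x/4.5+155,y/4.5+195,174).round(0) for x,y in [(262,165),(120,245),(65,240),(208,155)]])
```

```text
[384.91132013 171.67558829  12.        ] [358.22911107 253.19942652  12.        ] [352.29606632 218.83277964 174.        ]
ball [339.30577679 211.84143286 212.        ] [339.89845362 216.29891713 212.        ] [244.51540644 186.51290023 212.        ] (array([338.79234177, 212.5432438 , 212.80686086]), [np.float64(1.1862205171911555), np.float64(1.1862205171910858)])
side corners [369.8363077  166.31083632  12.        ] [229.22005682 126.33524795  12.        ]
top [array([338., 175., 174.]), array([243., 150., 174.]), array([226., 172., 174.]), array([323., 203., 174.])]
```

>>> {"op": "play_rows", "data": {"plan": "40 -12 0 -0.06; 80 -24 0 -0.12; 120 -36 0 -0.18; 150 -45 0 -0.22; 150 -45 0 -0.22; 150 -45 0 -0.22", "hand": 0}}

```text
clock: 0.65
ee_pos: [503.9, 151.5, 232.0]
eef_rot: [-0.001, 0.624, 0.781, -0.0]
ft_force: [-0.2, -0.5, 0.1]
width: 93.1
```

Run:
```python
from h import *
s=get_state();print(s["clock"],s["ee_pos"],s["eef_rot"])
c=grab("wrist","1");R,_=cv2.Rodrigues(np.array(c["rvec"]));print(R)
```

```text
0.65 [503.89021511 151.54502452 231.99859418] [-6.38348224e-04  6.23928509e-01  7.81481006e-01 -4.95407462e-04]
[[ 9.75263724e-01  2.21043817e-01 -5.46508614e-04]
 [ 2.12235160e-01 -9.35702450e-01  2.81810507e-01]
 [ 6.17811006e-02 -2.74955553e-01 -9.59469926e-01]]
```

View pics/wrist1.png

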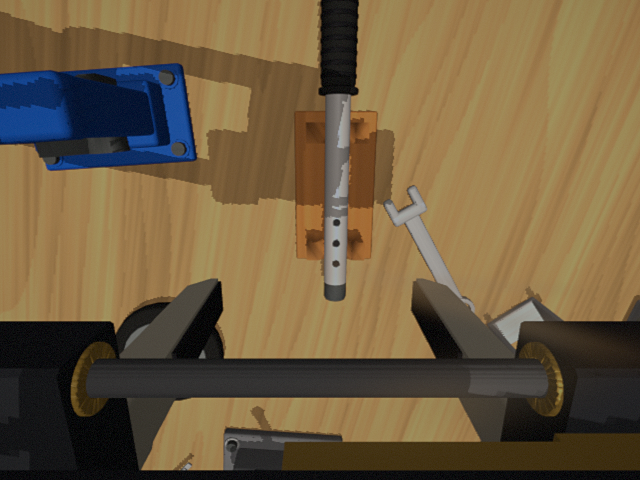

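Run:
```python
from h import *
c=load("wrist","1")
crop(c,290,80,390,310,2.6,"pics/g.png")
g=c["img"].astype(int)
o=g[:,:,0]-g[:,:,2]  # tube grey: low; wood high
for v in [50,105,150,190,225,250,275,290]:
    row=o[v,300:380]; m=np.where(row<25)[0]+300
    a,b=m.min()-.5,m.max()+.5
    # axis point via edges at z45
    P=plane(c,(a+b)/2+.0,v,47 if v>60 else 47); print(v,a,b,P.round(1))
print(plane(c,338.5,93,45+11),plane(c,335,299,45))
print(o[285:306,335],g[285:306,335,0]); print(g[84:104,338,0])
```

```text
50 320.5 355.5 [490.1 292.4  47. ]
105 325.5 349.5 [499.8 250.6  47. ]
150 324.5 348.5 [507.8 213.8  47. ]
190 324.5 347.5 [515.8 179.   47. ]
225 324.5 346.5 [523.1 146.8  47. ]
250 324.5 346.5 [528.9 122.8  47. ]
275 323.5 345.5 [534.   97.5  47. ]
290 324.5 344.5 [537.8  82.   47. ]
[498.05149415 259.29543495  56.        ] [540.8778769   71.68146777  45.        ]
[-1  3  5  4  4  2  1  3  2  1  2  4  3  2  2  7 43 81 80 80 79] [115  78  77  74  76  75  76  78  74  73  75  72  73  73  70  75 118 166
 165 164 164]
[ 18  14  20  19  22  19  19  13  13  52 117 131 128 127 128 128 127 127
 127 127]
```

View pics/g.png

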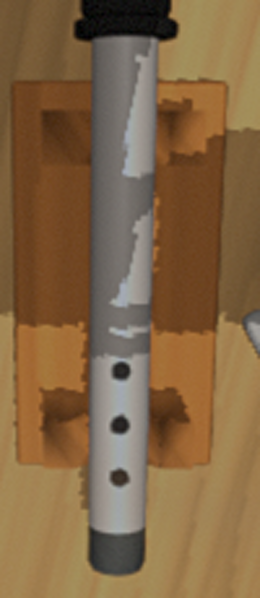

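Run:
```python
from h import *
c=load("wrist","1")
a=plane(c,334.5,300.5,56);b=plane(c,338.3,94,56);f=plane(c,338.3,0,45)
print(a,b,np.linalg.norm(a-b))
d=np.array([-.2215,.975]);print("origin est",a[:2]+105*d,b[:2]-85*d)
R=cv2.Rodrigues(np.array(c["rvec"]))[0];print(-R.T@np.array(c["tvec"]).ravel())
# vise front base corners from wrist1, z12
crop(c,200,400,360,480,4,"pics/k.png")
```

```text
[539.02622376  75.08259132  56.        ] [498.07368346 258.50533893  56.        ] 187.93885946389312
origin est [515.76872376 177.45759132] [516.90118346 175.63033893]
[486.93015452 227.54348731 383.60797969]
```

View pics/k.png

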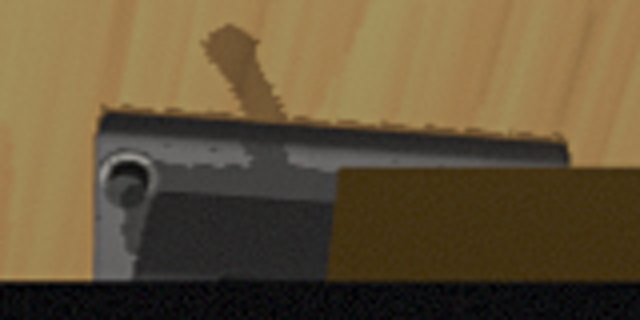

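Run:
```python
from h import *
c=load("wrist","1")
f=lambda x,y:(x/4+200-.4,y/4+400-.4)
for z,P in [(12,[(103,132),(566,160)]),(0,[(103,112),(564,138)])]:
    a,b=[plane(c,*f(*p),z) for p in P]; ang=np.arctan2(b[1]-a[1],b[0]-a[0])
    m=(a+b)/2; print(a,b,np.linalg.norm(a-b),ang, m+45*np.array([np.sin(ang),-np.cos(ang),0]))
c=load("wrist","0");crop(c,220,300,380,470,4,"pics/l.png")
```

```text
[ 456.08755347 -150.22498879   12.        ] [ 598.70848994 -128.8783711    12.        ] 144.2096030279084 0.14857091147565946 [ 534.05914396 -184.05594323   12.        ]
[ 453.88785583 -154.63356308    0.        ] [ 599.59807101 -132.02415397    0.        ] 147.4538985190747 0.1539393253801379 [ 533.64290584 -187.79672101    0.        ]
```

View pics/l.png

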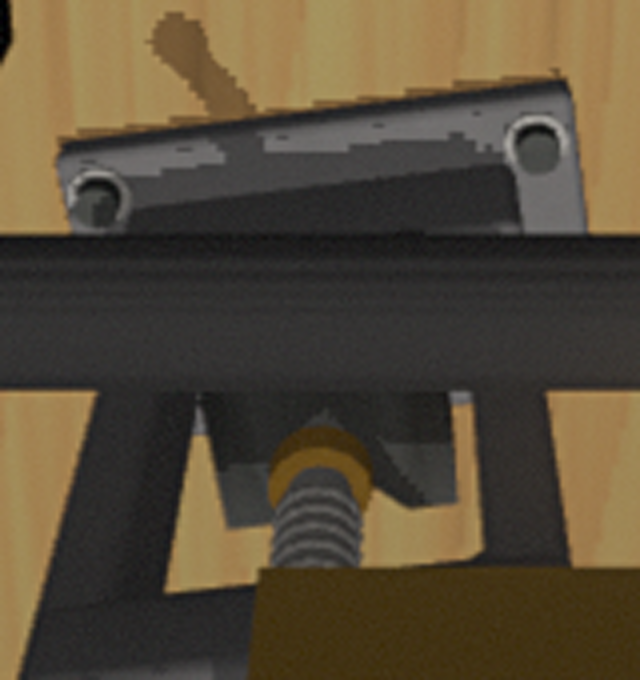

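Run:
```python
from h import *
c=load("wrist","0")
f=lambda x,y:(x/4+220-.4,y/4+300-.4)
for z,P in [(12,[(60,157),(572,95)]),(16,[(97,203),(537,145)])]:
    a,b=[plane(c,*f(*p),z) for p in P]; ang=np.arctan2(b[1]-a[1],b[0]-a[0])
    m=(a+b)/2; print(a,b,np.linalg.norm(a-b),ang, m+45*np.array([np.sin(ang),-np.cos(ang),0]))
# foot: left/right edges (270,480),(372,480) lower rim z ~ 75+11+6
print(plane(c,*f(270,478),94),plane(c,*f(372,478),94))
```

```text
[ 456.10812622 -151.52948554   12.        ] [ 601.29805076 -131.79199835   12.        ] 146.52536499975747 0.135114282132198 [ 534.76474835 -186.2506094    12.        ]
[ 466.71786892 -163.90352321   16.        ] [ 591.45128214 -145.2521819    16.        ] 126.12016850945412 0.1484298977879824 [ 535.73942201 -199.0830547    16.        ]
[ 521.45891446 -187.67568026   94.        ] [ 545.79220074 -187.67566426   94.        ]
```

>>> {"op": "play_rows", "data": {"plan": "35 5 0 0; 70 10 20 0; 105 15 40 0; 126 18 70 0; 126 18 105 0; 126 18 140 0; 126 18 165 0; 126 18 182 0; 126 18 192 0; 126 18 192 0; 126 18 192 0"}}

```text
clock: 1.62
ee_pos: [494.9, 276.3, 40.0]
eef_rot: [-0.0, 0.625, 0.78, -0.001]
ft_force: [0.2, 0.1, 0.5]
width: 93.0
```

Run:
```python
from h import *
s=get_state();print(s["clock"],s["ee_pos"],s["eef_rot"],s["ft_force"])
c=grab("wrist","2");grab("side","2")
```

```text
1.6167 [494.86456084 276.28026942  40.01226832] [-4.60062032e-04  6.25341641e-01  7.80350607e-01 -7.42015914e-04] [0.19741513 0.07435039 0.52484241]
```

View pics/wrist2.png

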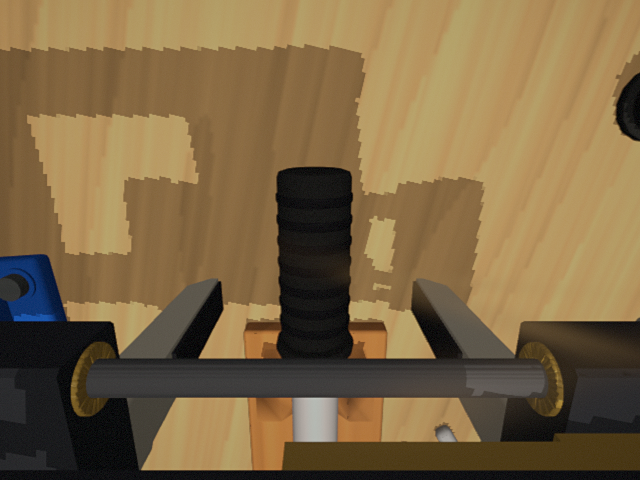

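View pics/side2.png

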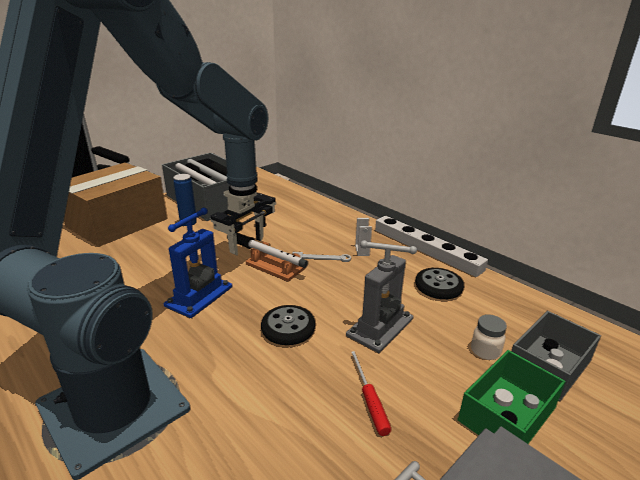

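Run:
```python
from h import *
c=load("wrist","2")
e=plane(c,315,168,60);t=get_state()["ee_pos"];d=np.array([-.221,.975])
print(e,"grip end minus tcp along tube",(e-t)[:2]@d, (plane(c,316,358,62.5)-t)[:2]@d)
```

```text
[480.42041171 339.31613039  60.        ] grip end minus tcp along tube 64.09708851016512 -11.231090160188598
```

>>> {"op": "play_rows", "data": {"plan": "4 0 0 0; 4 0 0 0; 4 0 0 0; 4 0 0 0; 4 0 0 0; 4 0 0 0; 4 0 0 0; 4 0 0 0", "hand": 1, "newtons": 60}}

```text
clock: 2.38
ee_pos: [494.7, 280.9, 41.3]
eef_rot: [0.0, 0.625, 0.781, 0.0]
ft_force: [0.5, -0.6, 0.3]
width: 44.3
```

>>> {"op": "play_rows", "data": {"plan": "0 0 -15 0; 0 0 -35 0; 0 0 -45 0; 0 0 -45 0; 0 0 -45 0"}}

```text
clock: 2.8
ee_pos: [495.0, 281.0, 86.7]
eef_rot: [0.001, 0.625, 0.781, 0.001]
ft_force: [0.8, 0.1, 0.1]
width: 11.1
```

Run:
```python
from h import *
s=get_state();print(s["clock"],s["ee_pos"],s["eef_rot"],s["ft_force"],s["wrist_torque"])
c=grab("side","3");grab("scene","3")
crop(c,190,170,350,290,5,"pics/m.png")
```

```text
2.8 [494.97275834 280.99869048  86.6713547 ] [6.93063013e-04 6.25042825e-01 7.80589424e-01 1.06646677e-03] [0.80459759 0.13559673 0.13418314] [-0.00357569 -0.00565637 -0.00902654]
```

View pics/m.png

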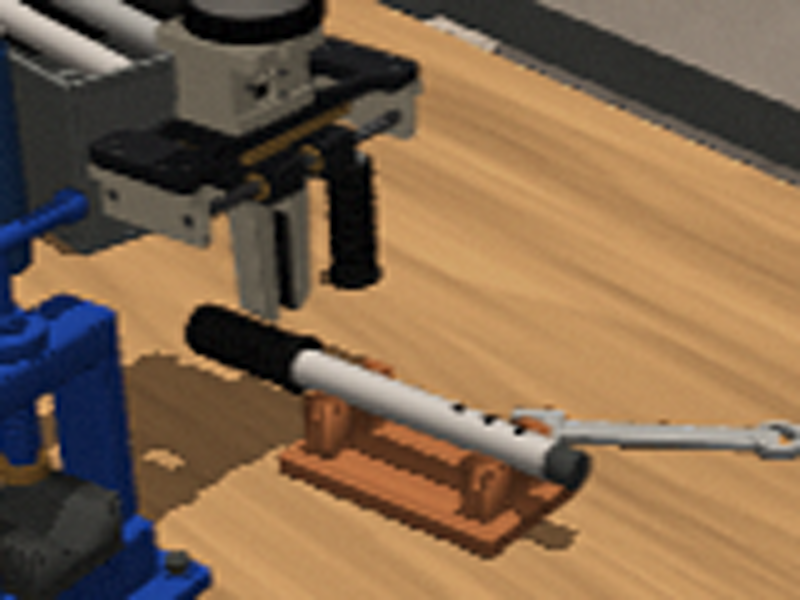

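View pics/scene3.png

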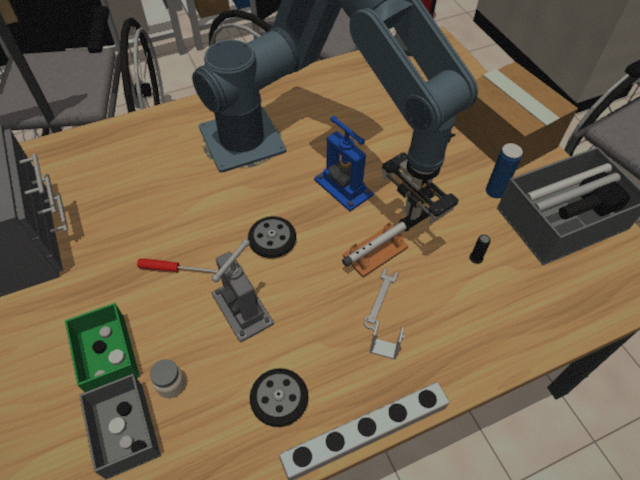

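>>> {"op": "play_rows", "data": {"plan": "0 0 0 0; 0 0 0 0; 0 0 0 0; 0 0 0 0; 0 0 0 0; 0 0 0 0; 0 0 0 0; 0 0 0 0", "hand": 0.35}}

```text
clock: 3.57
ee_pos: [494.0, 280.7, 85.5]
eef_rot: [-0.0, 0.625, 0.781, -0.0]
ft_force: [0.1, 0.6, 0.2]
width: 52.1
```

>>> {"op": "play_rows", "data": {"plan": "0 0 15 0; 0 0 32 0; 0 0 42 0; 0 0 45.5 0; 0 0 45.5 0; 0 0 45.5 0"}}

```text
clock: 4.07
ee_pos: [494.2, 280.8, 40.2]
eef_rot: [-0.0, 0.625, 0.781, -0.0]
ft_force: [-0.6, -0.1, 0.3]
width: 60.5
```

>>> {"op": "play_rows", "data": {"plan": "0 0 0 0; 0 0 0 0; 0 0 0 0; 0 0 0 0; 0 0 0 0; 0 0 0 0; 0 0 0 0; 0 0 0 0", "hand": 1, "newtons": 60}}

```text
clock: 4.73
ee_pos: [493.4, 280.7, 40.2]
eef_rot: [-0.001, 0.625, 0.781, -0.001]
ft_force: [-4.1, -0.6, 2.5]
width: 28.7
```

Gripped (28.7 mm). Lift and look.

>>> {"op": "play_rows", "data": {"plan": "0 0 0 0; 0 0 0 0; 0 0 -10 0; 0 0 -30 0; 0 0 -50 0; 0 0 -60 0; 0 0 -60 0; 0 0 -60 0"}}

```text
clock: 5.4
ee_pos: [494.1, 280.8, 100.6]
eef_rot: [-0.0, 0.625, 0.781, 0.0]
ft_force: [-0.2, -0.3, -1.6]
width: 29.0
```

Run:
```python
from h import *
s=get_state();print(s["clock"],s["ee_pos"],s["eef_rot"],s["ft_force"],s["wrist_torque"],s["width"])
c=grab("side","4");e=grab("scene","4")
crop(c,190,150,350,270,5,"pics/m4.png")
crop(e,320,160,460,280,5,"pics/n4.png")
```

```text
5.4 [494.07325634 280.84896541 100.62584919] [-2.05185428e-05  6.25117471e-01  7.80530650e-01  2.28114520e-04] [-0.21799217 -0.28905342 -1.64045185] [0.19818834 0.06861555 0.03673257] 28.98272151663076
```

View pics/m4.png

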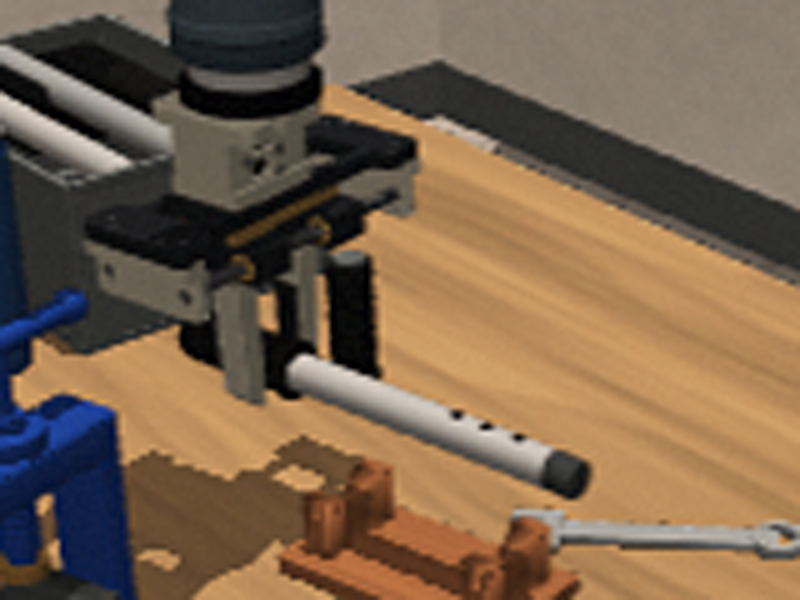

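View pics/n4.png

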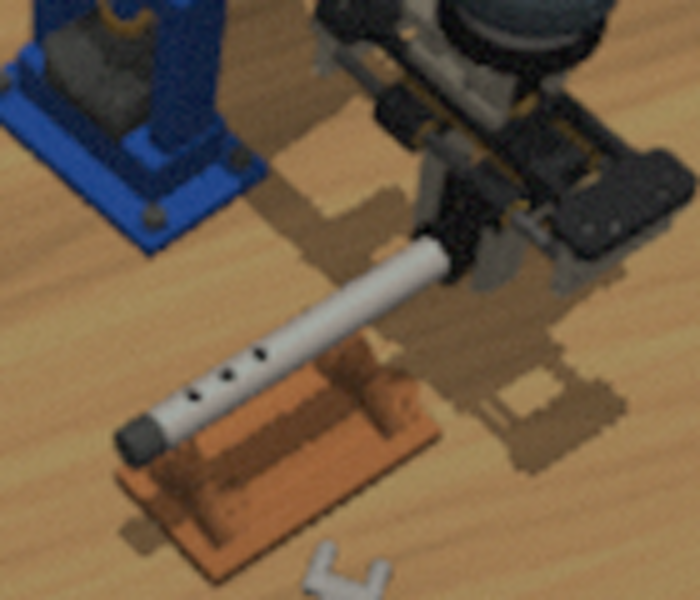

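Run:
```python
from h import *
S=load("scene","4");D=load("side","4")
s=lambda x,y:(S,x/5+320-.4,y/5+160-.4); d=lambda x,y:(D,x/5+190-.4,y/5+150-.4)
for n,a,b in [("plugend",(133,447),(572,478)),("hole1",(193,396),(518,437)),("hole3",(261,353),(457,414)),("plug/bare",(157,431),(546,466)),("bare end",(437,257),(297,370))]:
    print(n,*tri([s(*a),d(*b)]))
```

```text
plugend [539.40903379  80.80968874  98.99850518] [np.float64(1.6871944524780378), np.float64(1.6871944524779634)]
hole1 [532.21100296 114.5245871  111.60825355] [np.float64(1.7721436567661388), np.float64(1.7721436567661977)]
hole3 [523.64873137 154.15060533 112.393504  ] [np.float64(1.4484340640098452), np.float64(1.4484340640097988)]
plug/bare [535.8150353   95.49677795 100.41698592] [np.float64(2.8204299679625624), np.float64(2.820429967962627)]
bare end [500.27949746 263.79916588 103.30494256] [np.float64(2.496581682533086), np.float64(2.4965816825330243)]
```

>>> {"op": "play_rows", "data": {"plan": "-15 -3 0 0.01; -40 -9 0 0.02; -65 -14 0 0.03; -90 -20 0 0.04; -115 -25 0 0.05; -140 -31 0 0.06; -165 -36 0 0.07; -185 -41 0 0.078; -194 -42.7 0 0.078; -194 -42.7 0 0.078; -194 -42.7 0 0.078; -194 -42.7 0 0.078"}}

```text
clock: 6.5
ee_pos: [493.3, 82.7, 98.9]
eef_rot: [-0.001, 0.655, 0.756, -0.001]
ft_force: [-0.4, -0.5, -0.8]
width: 28.8
```

Run:
```python
from h import *
s=get_state();print(s["clock"],s["ee_pos"],s["eef_rot"],s["ft_force"],s["wrist_torque"],s["width"])
c=grab("side","5");e=grab("scene","5");w=grab("wrist","5")
crop(c,270,180,430,310,5,"pics/m5.png")
crop(e,210,180,370,310,5,"pics/n5.png")
```

```text
6.5 [493.33179391  82.74469884  98.90675725] [-0.00140433  0.65493543  0.75568242 -0.00130308] [-0.35908524 -0.5305659  -0.83550439] [ 0.21668469 -0.00918171 -0.02900381] 28.842764692573674
```

View pics/m5.png

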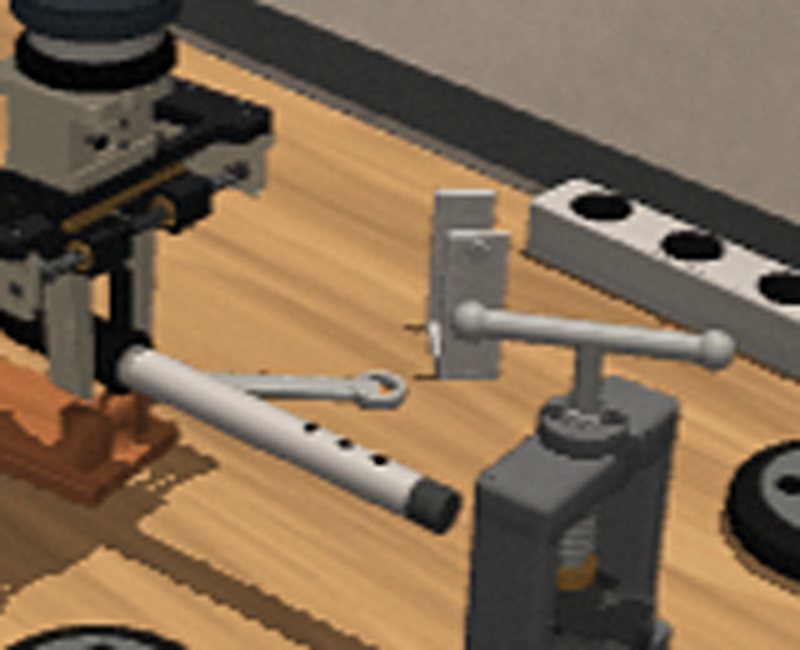

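View pics/n5.png

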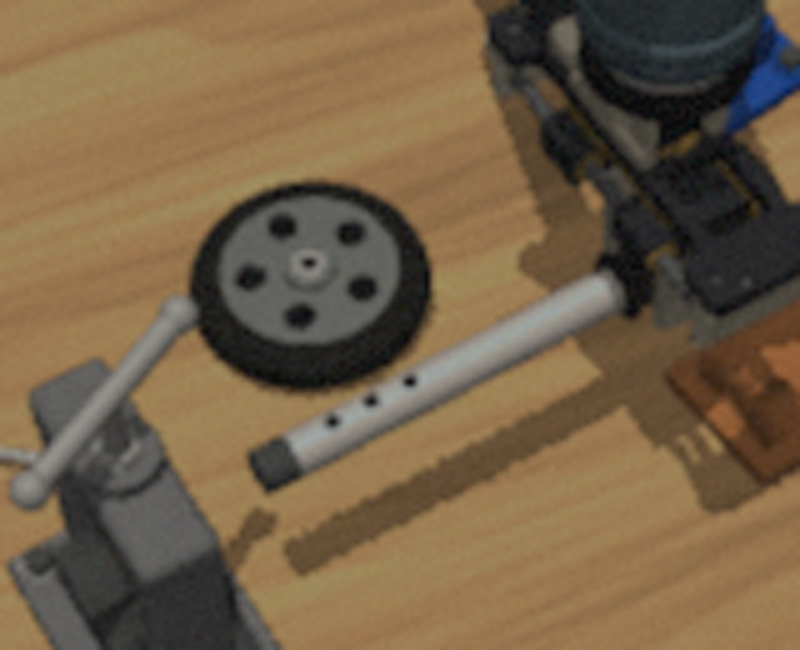

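View pics/wrist5.png

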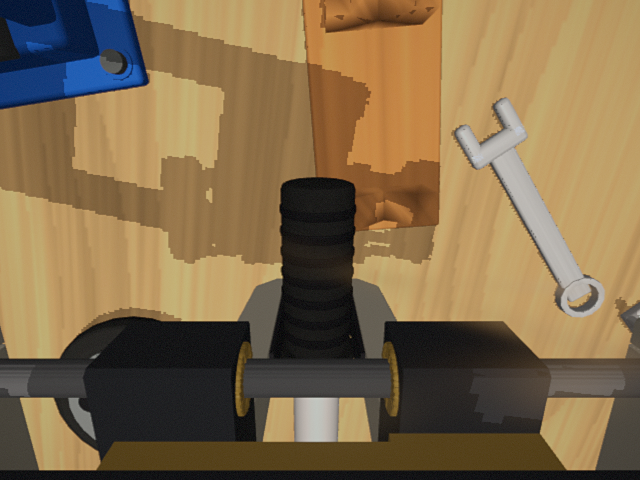

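Run:
```python
from h import *
S=load("scene","0");D=load("side","0")
for a,b in zip([(165,373),(204,350),(241,326)],[(395,181),(364,170),(333,157)]):
    p,e=tri([(S,a[0]/6+330-.4,a[1]/6+190-.4),(D,b[0]/5+215-.4,b[1]/5+220-.4)]);print("t0",p.round(1),round(e[0],1))
S=load("scene","4");D=load("side","4")
for a,b in zip([(193,396),(227,375),(261,353)],[(518,437),(487,426),(457,414)]):
    p,e=tri([(S,a[0]/5+320-.4,a[1]/5+160-.4),(D,b[0]/5+190-.4,b[1]/5+150-.4)]);print("t4",p.round(1),round(e[0],1))
S=load("scene","5");D=load("side","5")
for a,b in zip([(333,421),(371,400),(410,380)],[(380,460),(345,443),(311,427)]):
    p,e=tri([(S,a[0]/5+210-.4,a[1]/5+180-.4),(D,b[0]/5+270-.4,b[1]/5+180-.4)]);print("t5",p.round(1),round(e[0],1))
for a,b in [((262,472),(443,510)),((615,288),(130,365))]:
    p,e=tri([(S,a[0]/5+210-.4,a[1]/5+180-.4),(D,b[0]/5+270-.4,b[1]/5+180-.4)]);print("plugend,bareend",p.round(1),round(e[0],1))
```

```text
t0 [532.2 115.3  55.3] 0.8
t0 [527.8 135.2  54.6] 1.1
t0 [523.3 154.7  55.3] 1.8
t4 [532.2 114.5 111.6] 1.8
t4 [527.9 134.4 111.6] 1.7
t4 [523.6 154.2 112.4] 1.4
t5 [518.7 -85.  109.1] 0.9
t5 [515.8 -65.3 110.2] 0.9
t5 [513.3 -45.3 110.6] 0.8
plugend,bareend [ 523.5 -121.3   97.4] 1.6
plugend,bareend [497.6  65.3 100.8] 1.5
```

>>> {"op": "play_rows", "data": {"plan": "0 1 6 0; 0 2.3 14 0; 0 2.3 20 0; 0 2.3 21 0; -8 2.3 21 0; -16 2.3 21 0; -22 2.3 21 0; -22 2.3 21 0; -22 2.3 21 0"}}

```text
clock: 7.4
ee_pos: [499.1, 60.7, 78.4]
eef_rot: [-0.001, 0.655, 0.756, -0.001]
ft_force: [0.8, -0.2, -1.3]
width: 28.8
```

Run:
```python
from h import *
s=get_state();print(s["clock"],s["ee_pos"],s["eef_rot"],s["ft_force"],s["wrist_torque"],s["width"])
c=grab("side","6");e=grab("scene","6")
crop(c,330,220,430,350,4.6,"pics/m6.png")
crop(e,200,230,330,350,5,"pics/n6.png")
```

```text
7.4 [499.14739414  60.68404062  78.43843078] [-0.00085997  0.65508754  0.75555178 -0.00104421] [ 0.77822324 -0.18437073 -1.32936366] [ 0.22680879  0.01194858 -0.04011083] 28.830551793147702
```

View pics/m6.png

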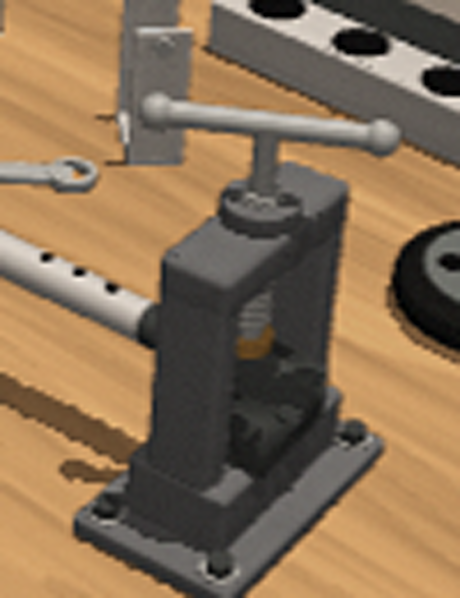

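View pics/n6.png

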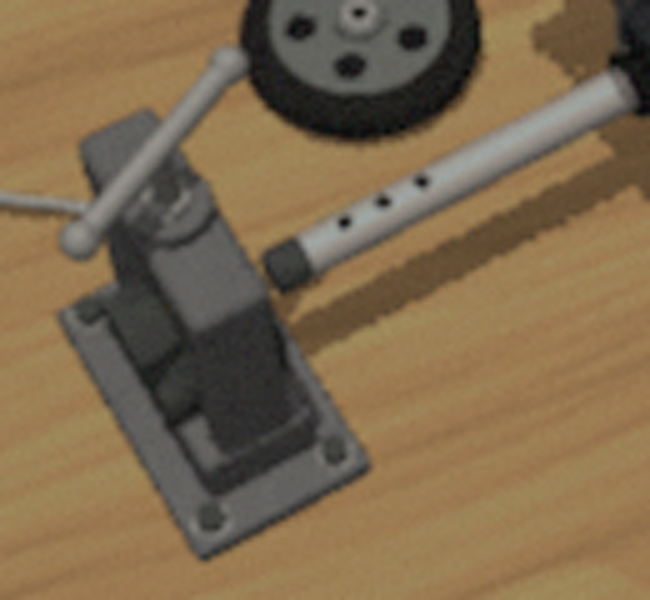

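Run:
```python
from h import *
S=load("scene","6");D=load("side","6")
for a,b in zip([(345,221),(383,201),(421,181)],[(112,288),(80,271.5),(47,257)]):
    p,e=tri([(S,a[0]/5+200-.4,a[1]/5+230-.4),(D,b[0]/4.6+330-.4,b[1]/4.6+220-.4)]);print("t6",p.round(1),round(e[0],1))
```

```text
t6 [ 524.3 -107.    88.6] 0.7
t6 [521.9 -87.4  89.7] 0.8
t6 [518.8 -67.5  89.7] 1.0
```

>>> {"op": "play_rows", "data": {"plan": "-8 0 0.2 -0.004; -16 0.1 0.3 -0.004; -24 0.1 0.5 -0.004; -32 0.2 0.6 -0.004; -40 0.2 0.8 -0.004; -48 0.2 1 -0.004; -56 0.3 1.1 -0.004; -64 0.3 1.3 -0.004; -64 0.3 1.3 -0.004"}}

```text
clock: 8.25
ee_pos: [508.8, -3.7, 77.1]
eef_rot: [-0.001, 0.654, 0.757, -0.001]
ft_force: [0.1, 0.4, -1.1]
width: 29.0
```

Run:
```python
from h import *
s=get_state();print(s["clock"],s["ee_pos"],s["eef_rot"],s["ft_force"],s["wrist_torque"],s["width"])
c=grab("side","7");e=grab("scene","7")
crop(c,330,220,430,350,4.6,"pics/m7.png")
```

```text
8.25 [508.79386408  -3.72265715  77.07769321] [-6.31049511e-04  6.53717907e-01  7.56737175e-01 -1.16062208e-03] [ 0.10505933  0.43026294 -1.13233722] [ 0.20067982 -0.03813854  0.02147798] 29.013207916389653
```

View pics/m7.png

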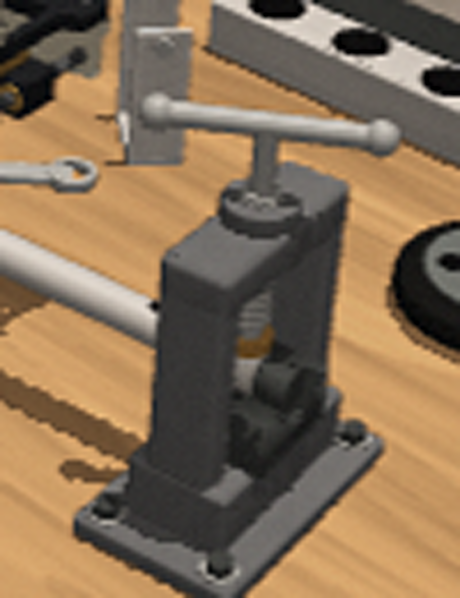

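>>> {"op": "play_rows", "data": {"plan": "-8 0 0.2 0; -16 0 0.3 0; -24 0 0.5 0; -32 0 0.6 0; -40 0 0.8 0; -48 0 1 0; -56 0 1.2 0; -64 0 1.4 0; -72 0 1.6 0; -79 0 1.6 0; -79 0 1.6 0; -79 0 1.6 0"}}

```text
clock: 9.35
ee_pos: [519.8, -81.0, 75.3]
eef_rot: [-0.001, 0.654, 0.756, -0.001]
ft_force: [0.5, 0.1, -2.0]
width: 28.8
```

Run:
```python
from h import *
s=get_state();print(s["clock"],s["ee_pos"],s["eef_rot"],s["ft_force"],s["wrist_torque"],s["width"])
c=grab("side","8");e=grab("scene","8");grab("wrist","8")
crop(c,280,180,430,350,3.4,"pics/m8.png")
crop(e,190,200,350,350,4,"pics/n8.png")
```

```text
9.35 [519.78886483 -80.98221997  75.29998437] [-0.00124941  0.65399863  0.75649399 -0.00103421] [ 0.5000221   0.10392991 -2.03901198] [0.1792913  0.02752857 0.01413814] 28.83194338961138
```

View pics/m8.png

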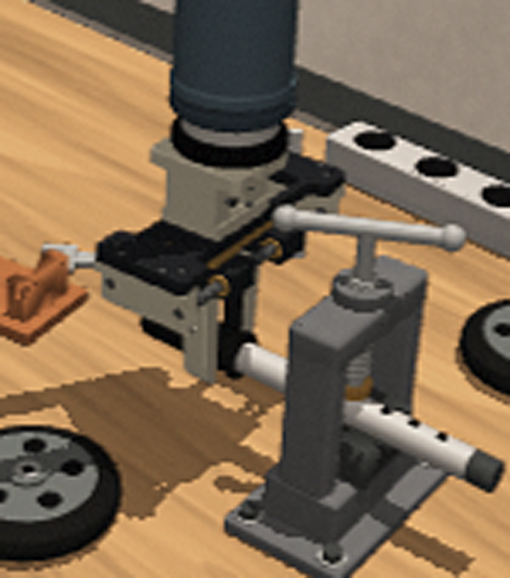

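View pics/n8.png

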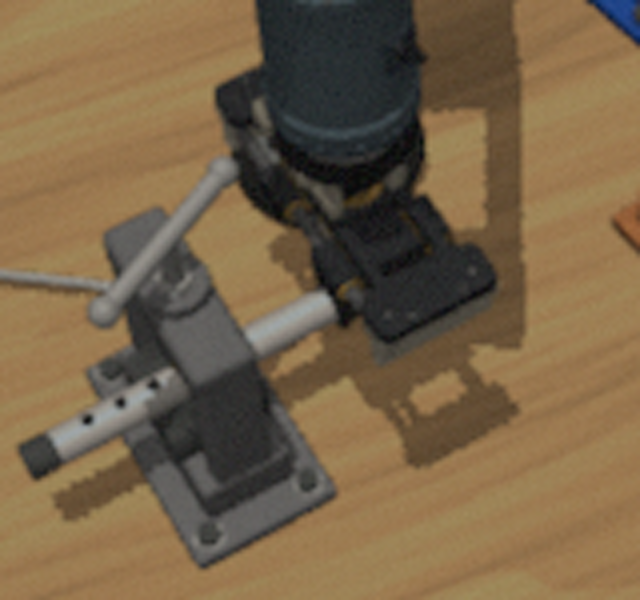

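View pics/wrist8.png

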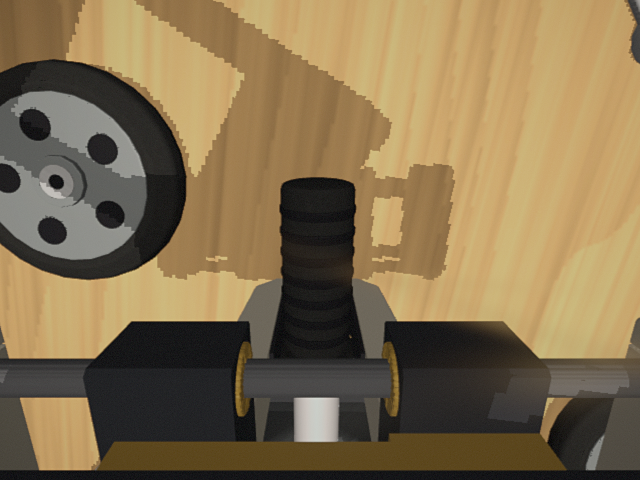

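Run:
```python
from h import *
S=load("scene","8");D=load("side","8")
u=np.array([-.1455,.9894,0]);v=np.array([.9894,.1455,0]);o=np.array([535.2,-185,75])
for n,a,b in [("h",(88,418),(442,436)),("h",(121,402),(414,422)),("h",(155,384),(387,409)),("plug",(38,456),(487,472))]:
    p,e=tri([(S,a[0]/4+190-.4,a[1]/4+200-.4),(D,b[0]/3.4+280-.4,b[1]/3.4+180-.4)]);print(n,p.round(1),round(e[0],1),"along",((p-o)@u).round(1),"lat",((p-o)@v).round(1))
```

```text
h [ 545.1 -248.6   86. ] 0.4 along -64.4 lat 0.6
h [ 543.  -228.7   86.5] 0.8 along -44.4 lat 1.4
h [ 540.4 -208.5   87. ] 0.3 along -24.1 lat 1.7
plug [ 549.9 -280.6   74.2] 0.2 along -96.7 lat 0.6
```

>>> {"op": "play_rows", "data": {"plan": "-3.5 0 0 0; -3.5 0 0 0; -3.5 0 1.5 0; -3.5 0 2.5 0; -3.5 0 3.5 0; -3.5 0 4.5 0; -3.5 0 5 0; -3.5 0 5 0; -3.5 0 5 0"}}

```text
clock: 10.25
ee_pos: [520.0, -83.6, 70.4]
eef_rot: [-0.001, 0.654, 0.757, -0.001]
ft_force: [-2.1, 1.6, 2.0]
width: 28.6
```

Run:
```python
from h import *
s=get_state();print(s["clock"],s["ee_pos"],s["ft_force"],s["wrist_torque"],s["width"])
```

```text
10.25 [520.00378866 -83.56648778  70.4117305 ] [-2.09407103  1.6355924   2.00306275] [ 0.07414371  0.21364757 -0.10637024] 28.61629611060696
```

>>> {"op": "play_rows", "data": {"plan": "0 0 0 0; 0 0 0 0; 0 0 0 0; 0 0 0 0; 0 0 0 0; 0 0 0 0; 0 0 0 0", "hand": 0.3}}

```text
clock: 10.83
ee_pos: [520.1, -83.6, 70.4]
eef_rot: [-0.001, 0.654, 0.757, -0.001]
ft_force: [0.3, -0.2, 0.4]
width: 64.5
```

Run:
```python
from h import *
s=get_state();print(s["clock"],s["ee_pos"],s["ft_force"],s["wrist_torque"],s["width"])
c=grab("side","9");e=grab("scene","9");grab("wrist","9")
crop(c,280,180,430,350,3.4,"pics/m9.png")
crop(e,190,200,350,350,4,"pics/n9.png")
```

```text
10.8333 [520.05171334 -83.58411258  70.4161627 ] [ 0.34041711 -0.1820112   0.38690621] [-0.0376986  -0.00913724  0.02278095] 64.51159959323608
```

View pics/m9.png

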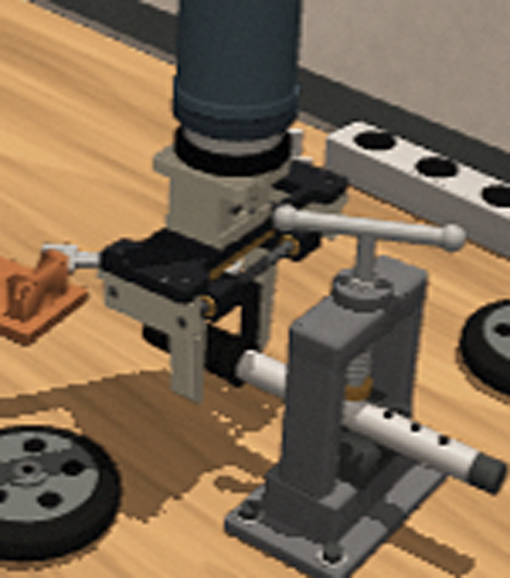

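View pics/n9.png

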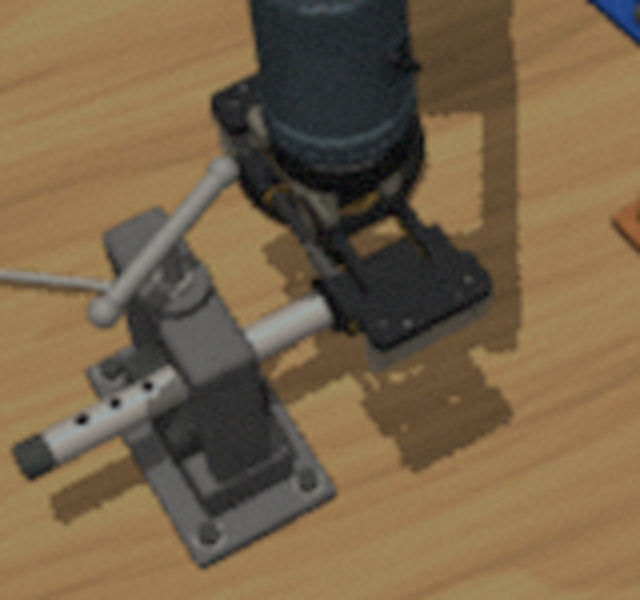

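Run:
```python
from h import *
S=load("scene","9");D=load("side","9")
u=np.array([-.1455,.9894,0]);v=np.array([.9894,.1455,0]);o=np.array([536,-184.4,75])
for n,a,b in [("h",(82,420),(444,440)),("h",(115,404),(416,427)),("h",(148,386),(389,414)),("plug",(33,459),(490,476)),("bare end",(322,308),(246,361))]:
    p,e=tri([(S,a[0]/4+190-.4,a[1]/4+200-.4),(D,b[0]/3.4+280-.4,b[1]/3.4+180-.4)]);print(n,p.round(1),round(e[0],1),"along",((p-o)@u).round(1),"lat",((p-o)@v).round(1))
```

```text
h [ 544.1 -251.6   84.8] 0.9 along -67.6 lat -1.7
h [ 541.8 -231.8   84.8] 1.1 along -47.7 lat -1.2
h [ 538.9 -212.    85.5] 0.8 along -27.7 lat -1.1
plug [ 549.7 -283.5   72.8] 0.4 along -100.0 lat -0.9
bare end [ 524.3 -103.3   75.9] 2.1 along 81.9 lat 0.2
```

>>> {"op": "play_rows", "data": {"plan": "4 0 -15 0; 10 0 -45 0; 10 0 -80 0; 10 0 -118 0; 10 0 -156 0; 10 0 -194 0; 0 0 -230 -0.08; -30 5 -230 -0.16; -65 11 -230 -0.25; -100 17 -230 -0.34; -135 22 -230 -0.42; -157 25.5 -230 -0.443; -157 25.5 -230 -0.443; -157 25.5 -230 -0.443; -157 25.5 -230 -0.443"}}

```text
clock: 12.23
ee_pos: [568.6, -234.6, 299.9]
eef_rot: [-0.002, 0.472, 0.882, -0.0]
ft_force: [0.9, -0.6, 0.1]
width: 65.6
```

Run:
```python
from h import *
s=get_state();print(s["clock"],s["q"],s["ee_pos"],s["eef_rot"],s["ft_force"],s["wrist_torque"],s["width"])
grab("wrist","10");c=grab("side","10");
```

```text
12.2333 [-5.71684149e-01  3.48419052e-01  1.24835784e+00 -1.22779190e-03
  1.54902830e+00 -1.16033355e+00] [ 568.64523618 -234.60200419  299.89268329] [-2.14884870e-03  4.71558712e-01  8.81831939e-01 -4.42124039e-04] [ 0.91339687 -0.61891978  0.12409255] [ 0.02695316 -0.10645185 -0.00836627] 65.58464274931748
```

View pics/wrist10.png

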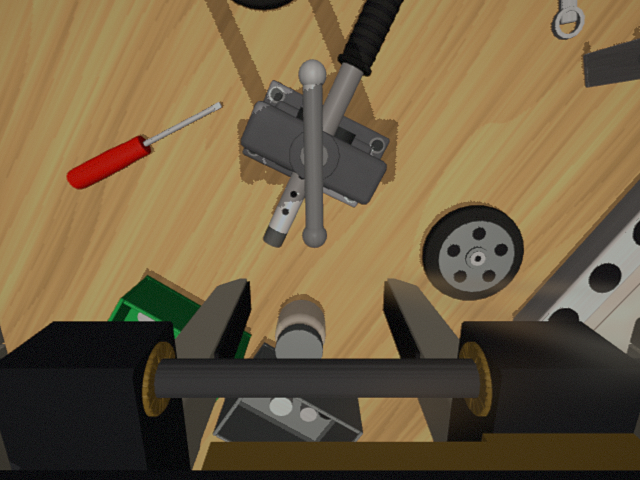

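View pics/side10.png

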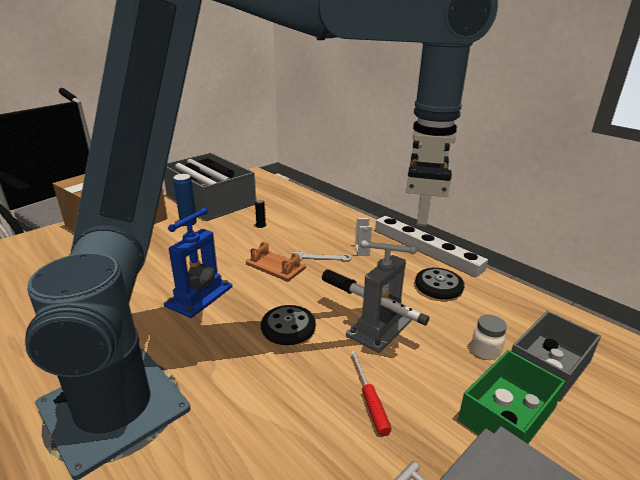

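Run:
```python
from h import *
c=load("wrist","10");s=get_state();t=s["ee_pos"]
im=c["img"];crop(c,270,40,360,260,2.6,"pics/o.png")
a=plane(c,312.5,73,212.7);b=plane(c,314.8,237,212.7);m=(a+b)/2
psi=2*np.arctan2(.88183,.47156)
X=np.array([np.cos(psi),np.sin(psi),0]);Y=np.array([np.sin(psi),-np.cos(psi),0])
print(a,b,np.linalg.norm(a-b),m,"psi",psi,"bar",np.arctan2(a[1]-b[1],a[0]-b[0]))
for g in [m,np.array([535,-185,212.7]),np.array([536,-184.4,212.7])]: print((g-t)@X,(g-t)@Y)
```

```text
[ 505.32934066 -144.62444295  212.7       ] [ 562.86250538 -228.66985786  212.7       ] 101.85134662521378 [ 534.09592302 -186.6471504   212.7       ] psi 2.159470934066793 bar 2.171076724940817
58.606770041306014 -2.5468325812882764
59.47467064463564 -0.8803368049267226
59.418417840341576 0.2844960680679591
```

View pics/o.png

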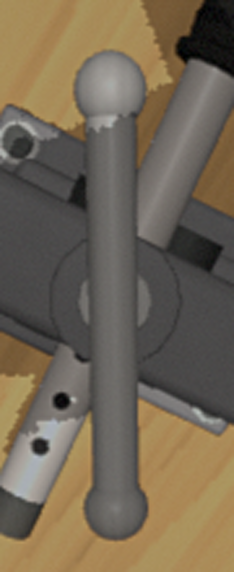

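>>> {"op": "play_rows", "data": {"plan": "15 -0.5 0 -0.005; 35 -1 0 -0.01; 52 -1.7 0 -0.01; 59 -1.7 5 -0.01; 59 -1.7 30 -0.01; 59 -1.7 60 -0.01; 59 -1.7 80 -0.01; 59 -1.7 89.4 -0.01; 59 -1.7 89.4 -0.01; 59 -1.7 89.4 -0.01"}}

```text
clock: 13.17
ee_pos: [534.5, -185.7, 211.6]
eef_rot: [-0.002, 0.466, 0.885, -0.001]
ft_force: [0.2, -0.1, 0.5]
width: 65.4
```

Run:
```python
from h import *
s=get_state();print(s["clock"],s["ee_pos"],s["eef_rot"],s["ft_force"],s["wrist_torque"],s["width"])
c=grab("wrist","11");c=grab("side","11");d=grab("scene","11")
crop(c,350,150,460,290,4.2,"pics/p.png")
crop(d,180,180,300,300,4.5,"pics/p2.png")
```

```text
13.1667 [ 534.47132656 -185.67258582  211.58709037] [-1.58486645e-03  4.66335423e-01  8.84606379e-01 -5.62194699e-04] [ 0.16408295 -0.06045715  0.47393482] [ 0.00989776 -0.01591507  0.02061172] 65.38820251348879
```

View pics/p.png

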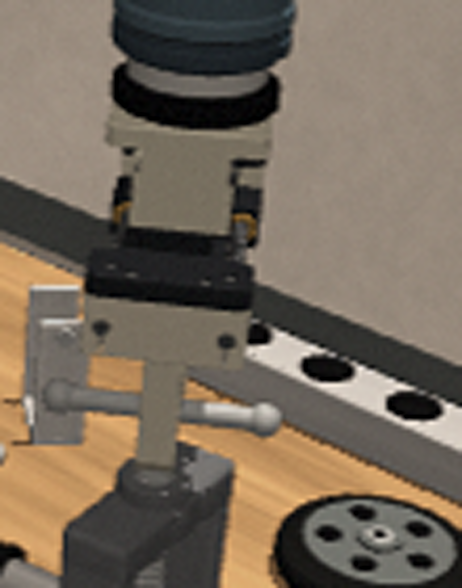

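View pics/wrist11.png

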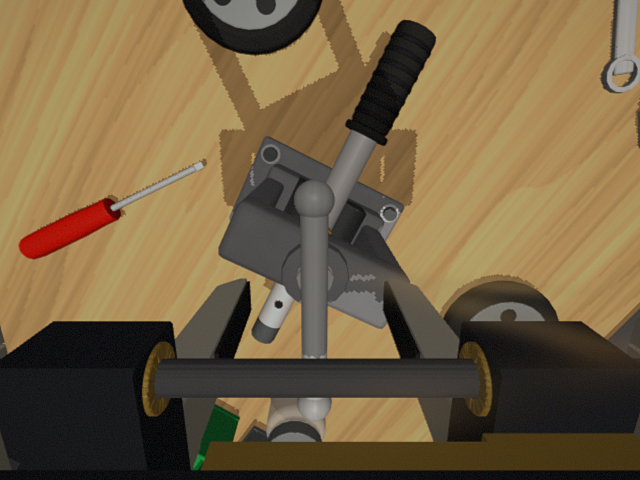

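View pics/p2.png

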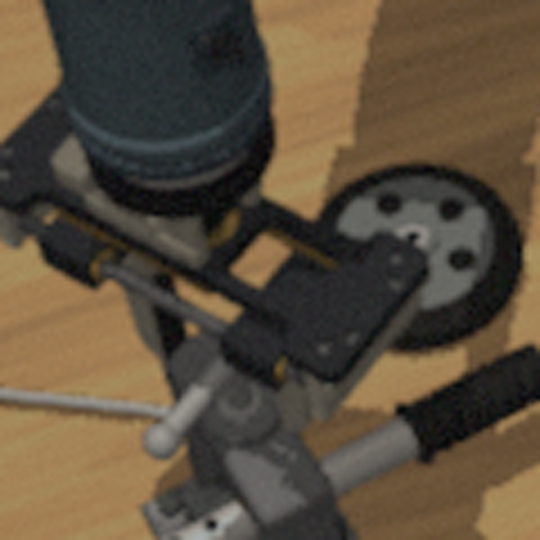

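>>> {"op": "play_rows", "data": {"plan": "0 0 0 0; 0 0 0 0; 0 0 0 0; 0 0 0 0; 0 0 0 0; 0 0 0 0; 0 0 0 0; 0 0 0 0; 0 0 0 0; 0 0 0 0; 0 0 0 0; 0 0 0 0", "hand": 1, "newtons": 60}}

```text
clock: 14.32
ee_pos: [534.4, -186.8, 212.9]
eef_rot: [-0.001, 0.467, 0.884, -0.001]
ft_force: [-4.7, -3.1, 1.2]
width: 11.3
```

Run:
```python
from h import *
s=get_state();print(s["clock"],s["ee_pos"],s["eef_rot"],s["ft_force"],s["wrist_torque"],s["width"])
```

```text
14.3167 [ 534.3741235  -186.83814377  212.85422729] [-6.48781644e-04  4.66578411e-01  8.84478574e-01 -1.34824532e-03] [-4.73373649 -3.05465883  1.21029573] [-0.47207622  0.79163921  0.03796882] 11.29965388413395
```

>>> {"op": "play_rows", "data": {"plan": "0 -0.7 0.2 0.1; 0 -0.7 0.5 0.2; 0 -0.7 0.7 0.3; 0 -0.7 1 0.4; 0 -0.7 1.2 0.5; 0 -0.7 1.4 0.6; 0 -0.7 1.7 0.7; 0 -0.7 1.9 0.8; 0 -0.7 2.1 0.9; 0 -0.7 2.4 1; 0 -0.7 2.4 1"}}

```text
clock: 15.23
ee_pos: [533.2, -187.2, 210.5]
eef_rot: [-0.0, 0.834, 0.551, -0.002]
ft_force: [-4.5, -1.2, 0.5]
width: 11.1
```

```bash
cat > st.py <<'E'
from h import *
s=get_state();q=s["eef_rot"];psi=2*np.arctan2(q[2],q[1])
print(s["clock"],s["ee_pos"].round(1),"psi",round(psi,3),"F",s["ft_force"].round(1),"T",s["wrist_torque"].round(3),"q6",s["q"][5].round(3),s["width"].round(1))
X=np.array([np.cos(psi),np.sin(psi),0]);Y=np.array([np.sin(psi),-np.cos(psi),0]);print("F tool",(s["ft_force"]@X).round(1),(s["ft_force"]@Y).round(1))
E
python3 st.py
```

```text
Traceback (most recent call last):
  File "st.py", line 3, in <module>
    print(s["clock"],s["ee_pos"].round(1),"psi",round(psi,3),"F",s["ft_force"].round(1),"T",s["wrist_torque"].round(3),"q6",s["q"][5].round(3),s["width"].round(1))
                                                                                                                                               ^^^^^^^^^^^^^^^^
AttributeError: 'float' object has no attribute 'round'
```

```bash
sed -i 's/s\["width"\].round(1)/round(s["width"],1)/' st.py; python3 st.py
```

```text
15.2333 [ 533.2 -187.2  210.5] psi 1.167 F [-4.5 -1.2  0.5] T [-0.208  0.873  0.031] q6 -0.129 11.1
F tool -2.9 -3.7
```

>>> {"op": "play_rows", "data": {"plan": "-0.3 -0.7 0.2 0.1; -0.3 -0.7 0.5 0.2; -0.3 -0.7 0.7 0.3; -0.3 -0.7 0.9 0.36; -0.3 -0.7 0.9 0.36"}}

```text
clock: 15.65
ee_pos: [532.6, -187.0, 209.6]
eef_rot: [-0.0, 0.919, 0.393, -0.002]
ft_force: [-2.4, -0.5, 1.0]
width: 11.0
```

```bash
python3 st.py
```

```text
15.65 [ 532.6 -187.   209.6] psi 0.808 F [-2.4 -0.5  1. ] T [-0.093  0.396 -0.011] q6 0.23 11.0
F tool -2.1 -1.4
```

>>> {"op": "play_rows", "data": {"plan": "-0.3 -0.3 0.2 0.1; -0.3 -0.3 0.5 0.2; -0.3 -0.3 0.7 0.3; -0.3 -0.3 0.7 0.3"}}

```text
clock: 15.98
ee_pos: [532.2, -186.8, 208.9]
eef_rot: [0.0, 0.968, 0.252, -0.002]
ft_force: [-1.3, -0.2, 1.0]
width: 11.0
```

```bash
python3 st.py
```

```text
15.9833 [ 532.2 -186.8  208.9] psi 0.509 F [-1.3 -0.2  1. ] T [-0.047  0.385 -0.012] q6 0.529 11.0
F tool -1.3 -0.5
```

>>> {"op": "play_rows", "data": {"plan": "0 0 0.2 0.1; 0 0 0.5 0.2; 0 0 0.7 0.3; 0 0 0.7 0.3"}}

```text
clock: 16.32
ee_pos: [532.2, -186.5, 208.2]
eef_rot: [-0.0, 0.994, 0.105, -0.002]
ft_force: [-3.1, 0.3, 2.1]
width: 10.9
```

```bash
python3 st.py
```

```text
16.3167 [ 532.2 -186.5  208.2] psi 0.211 F [-3.1  0.3  2.1] T [ 0.085  0.561 -0.066] q6 0.827 10.9
F tool -2.9 -1.0
```

```bash
echo 'print("tau6",s["tau"].round(3))' >> st.py; python3 st.py
```

```text
16.3167 [ 532.2 -186.5  208.2] psi 0.211 F [-3.1  0.3  2.1] T [ 0.085  0.561 -0.066] q6 0.827 10.9
F tool -2.9 -1.0
tau6 [  0.241 -44.877 -28.633   0.402  -0.907   1.395]
```

>>> {"op": "play_rows", "data": {"plan": "-0.4 0 0.2 0.1; -0.4 0 0.5 0.2; -0.4 0 0.7 0.3; -0.4 0 0.7 0.3"}}

```text
clock: 16.65
ee_pos: [532.0, -186.1, 207.5]
eef_rot: [-0.0, 0.999, -0.043, -0.001]
ft_force: [-1.0, 0.6, 1.6]
width: 10.7
```

```bash
python3 st.py
```

```text
16.65 [ 532.  -186.1  207.5] psi -0.086 F [-1.   0.6  1.6] T [0.255 0.366 0.001] q6 1.123 10.7
F tool -1.0 -0.5
tau6 [-3.8600e-01 -4.5096e+01 -2.8408e+01 -4.1000e-02 -6.7100e-01  1.3980e+00]
```

>>> {"op": "play_rows", "data": {"plan": "0 0 0.2 0.1; 0 0 0.5 0.2; 0 0 0.7 0.3; 0 0 0.7 0.3"}}

```text
clock: 16.98
ee_pos: [532.1, -185.8, 206.9]
eef_rot: [-0.0, 0.982, -0.189, -0.001]
ft_force: [-1.6, 2.0, 3.1]
width: 11.0
```

```bash
python3 - <<'E'
from h import *
c=grab("side","12");d=grab("scene","12");grab("wrist","12")
crop(c,350,150,460,290,4.2,"pics/q.png")
E
python3 st.py
```

```text
17.1333 [ 532.1 -185.8  206.9] psi -0.379 F [-2.1  2.6  2.7] T [ 0.395  0.385 -0.031] q6 1.416 11.1
F tool -2.9 -1.6
tau6 [-8.0400e-01 -4.4331e+01 -2.8324e+01 -2.4800e-01 -1.0230e+00  7.0000e-03]
```

View pics/q.png

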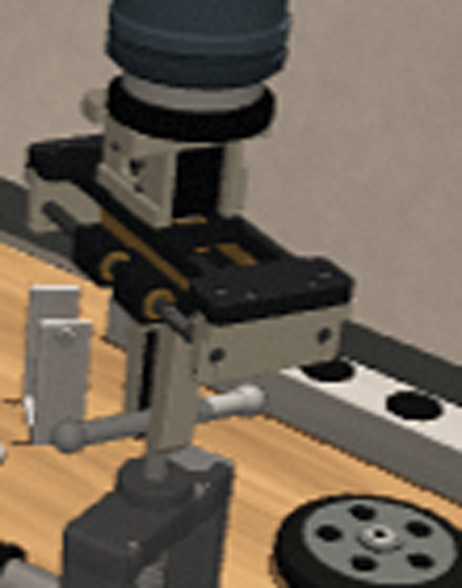

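View pics/wrist12.png

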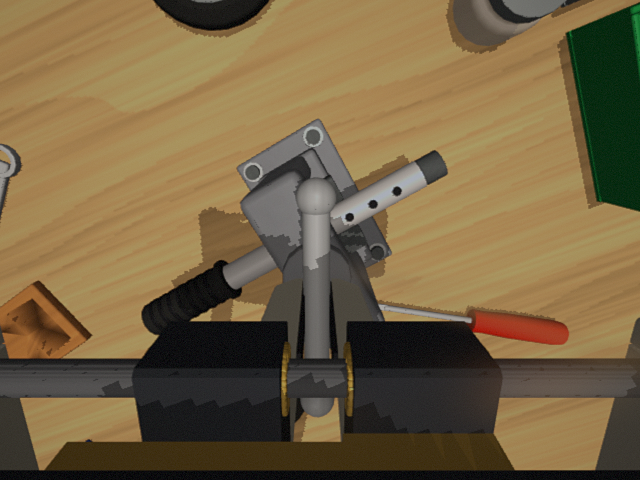

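>>> {"op": "play_rows", "data": {"plan": "-0.4 -0.2 0.2 0.1; -0.4 -0.2 0.5 0.2; -0.4 -0.2 0.7 0.3; -0.4 -0.2 0.7 0.3; -0.4 -0.2 0.7 0.3"}}

```text
clock: 17.55
ee_pos: [532.2, -185.4, 206.6]
eef_rot: [-0.0, 0.944, -0.33, -0.001]
ft_force: [-1.3, 1.8, 3.6]
width: 10.8
```

```bash
python3 st.py
```

```text
17.55 [ 532.2 -185.4  206.6] psi -0.672 F [-1.3  1.8  3.6] T [0.395 0.29  0.174] q6 1.71 10.8
F tool -2.2 -0.6
tau6 [ -1.031 -43.417 -27.243  -0.313  -0.737   0.5  ]
```

>>> {"op": "play_rows", "data": {"plan": "0 0 0 0; 0 0 0 0"}}

```text
clock: 17.72
ee_pos: [532.2, -185.4, 206.6]
eef_rot: [-0.0, 0.945, -0.328, -0.001]
ft_force: [-1.5, 1.6, 3.9]
width: 11.3
```

```bash
python3 st.py
```

```text
17.7167 [ 532.2 -185.4  206.6] psi -0.669 F [-1.5  1.6  3.9] T [0.357 0.405 0.154] q6 1.707 11.3
F tool -2.1 -0.4
tau6 [ -0.726 -44.009 -27.753  -0.138  -0.807   0.073]
```

>>> {"op": "play_rows", "data": {"plan": "0 0 0.1 0.05; 0 0 0.2 0.1; 0 0 0.2 0.1; 0 0 0.2 0.1"}}

```text
clock: 18.05
ee_pos: [532.3, -185.3, 206.5]
eef_rot: [-0.0, 0.928, -0.374, -0.001]
ft_force: [-1.5, 2.5, 4.2]
width: 10.9
```

```bash
python3 st.py
```

```text
18.05 [ 532.3 -185.3  206.5] psi -0.766 F [-1.5  2.5  4.2] T [0.482 0.378 0.303] q6 1.804 10.9
F tool -2.8 -0.7
tau6 [ -1.132 -43.456 -27.514  -0.266  -0.91    0.454]
```

>>> {"op": "play_rows", "data": {"plan": "0 0 0 0; 0 0 0 0"}}

```text
clock: 18.22
ee_pos: [532.3, -185.3, 206.5]
eef_rot: [-0.0, 0.928, -0.373, -0.001]
ft_force: [-1.9, 1.4, 3.8]
width: 11.2
```

```bash
python3 st.py
```

```text
18.2167 [ 532.3 -185.3  206.5] psi -0.764 F [-1.9  1.4  3.8] T [0.483 0.403 0.332] q6 1.802 11.2
F tool -2.3 0.3
tau6 [ -0.991 -43.696 -27.633  -0.193  -0.879   0.245]
```

>>> {"op": "play_rows", "data": {"plan": "0 0 0.1 0.05; 0 0 0.1 0.08; 0 0 0.1 0.08; 0 0 0.1 0.08"}}

```text
clock: 18.55
ee_pos: [532.4, -185.3, 206.4]
eef_rot: [-0.0, 0.913, -0.409, -0.001]
ft_force: [-0.8, 1.6, 3.5]
width: 11.0
```

```bash
python3 st.py
```

```text
18.55 [ 532.4 -185.3  206.4] psi -0.842 F [-0.8  1.6  3.5] T [0.473 0.315 0.364] q6 1.88 11.0
F tool -1.7 -0.5
tau6 [ -1.299 -43.597 -27.514  -0.323  -0.847   0.483]
```

>>> {"op": "play_rows", "data": {"plan": "0 0 0 0; 0 0 0 0"}}

```text
clock: 18.72
ee_pos: [532.3, -185.3, 206.4]
eef_rot: [-0.0, 0.913, -0.408, -0.001]
ft_force: [-1.0, 2.6, 4.4]
width: 11.1
```

```bash
python3 st.py|head -1; python3 st.py|head -1
```

```text
18.7167 [ 532.3 -185.3  206.4] psi -0.841 F [-1.   2.6  4.4] T [0.467 0.324 0.389] q6 1.879 11.1
18.7167 [ 532.3 -185.3  206.4] psi -0.841 F [-1.   2.6  4.4] T [0.467 0.324 0.389] q6 1.879 11.1
```

>>> {"op": "play_rows", "data": {"plan": "0 0 0 0.03; 0 0 0 0.04; 0 0 0 0.04"}}

```text
clock: 18.97
ee_pos: [532.4, -185.2, 206.4]
eef_rot: [-0.0, 0.905, -0.426, -0.001]
ft_force: [-1.3, 3.0, 3.4]
width: 11.1
```

```bash
python3 st.py
```

```text
18.9667 [ 532.4 -185.2  206.4] psi -0.881 F [-1.3  3.   3.4] T [0.528 0.295 0.41 ] q6 1.919 11.1
F tool -3.1 -0.9
tau6 [ -1.329 -43.777 -27.588  -0.311  -0.811   0.619]
```

>>> {"op": "play_rows", "data": {"plan": "0 0 0 0; 0 0 0 0; 0 0 0 0"}}

```text
clock: 19.22
ee_pos: [532.4, -185.2, 206.4]
eef_rot: [-0.0, 0.905, -0.426, -0.001]
ft_force: [-1.2, 2.2, 4.1]
width: 11.0
```

```bash
python3 st.py
```

```text
19.2167 [ 532.4 -185.2  206.4] psi -0.88 F [-1.2  2.2  4.1] T [0.46  0.313 0.43 ] q6 1.918 11.0
F tool -2.4 -0.5
tau6 [ -1.284 -43.721 -27.576  -0.283  -0.83    0.421]
```

>>> {"op": "play_rows", "data": {"plan": "0 0 0 0; 0 0 0 0; 0 0 0 0; 0 0 0 0; 0 0 0 0; 0 0 0 0; 0 0 0 0; 0 0 0 0", "hand": 0.4}}

```text
clock: 19.88
ee_pos: [532.4, -185.3, 206.4]
eef_rot: [-0.0, 0.905, -0.426, -0.001]
ft_force: [0.4, 0.5, 0.4]
width: 54.8
```

>>> {"op": "play_rows", "data": {"plan": "0 0 -15 0; 0 0 -45 0; 0 0 -80 0; -15 0 -110 0; -40 0 -120 0; -60 0 -120 0; -60 0 -120 0; -60 0 -120 0"}}

```text
clock: 20.55
ee_pos: [494.1, -138.7, 327.1]
eef_rot: [0.0, 0.905, -0.426, 0.0]
ft_force: [0.8, -0.4, 0.6]
width: 55.8
```

```bash
python3 st.py
python3 - <<'E'
from h import *
c=grab("side","13");d=grab("scene","13");grab("wrist","13")
crop(c,300,200,450,360,3.6,"pics/r.png")
crop(d,190,200,350,350,4,"pics/r2.png")
E
```

```text
20.55 [ 494.1 -138.7  327.1] psi -0.879 F [ 0.8 -0.4  0.6] T [0.097 0.123 0.049] q6 1.959 55.8
F tool 0.8 -0.4
tau6 [  0.608 -40.165 -30.017   0.074   0.118   0.047]
```

View pics/r.png

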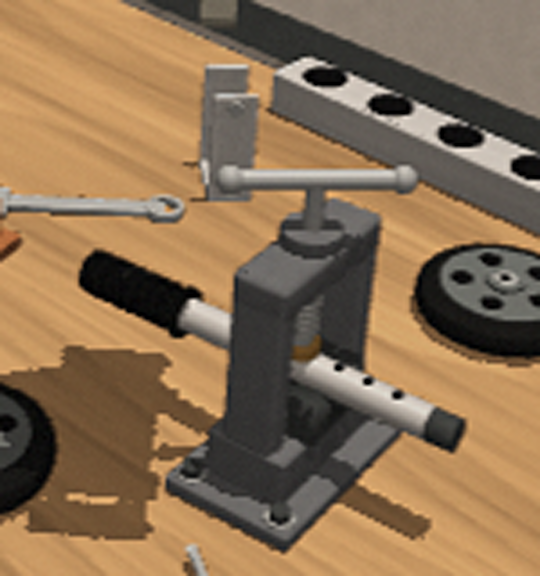

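View pics/r2.png

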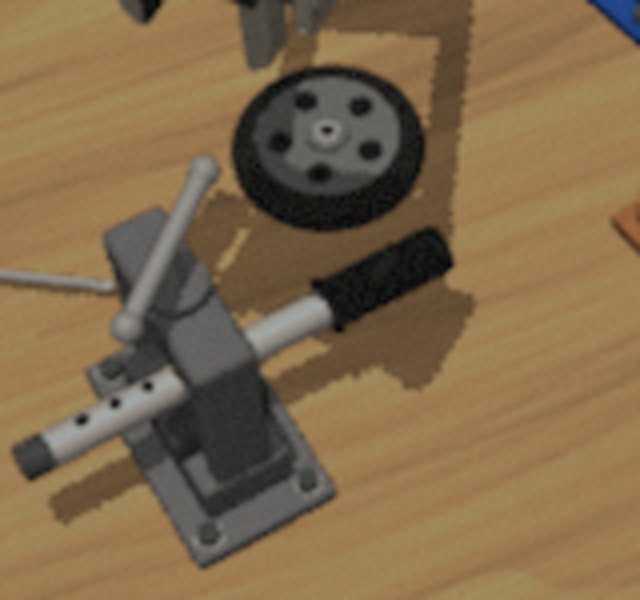

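View pics/wrist13.png

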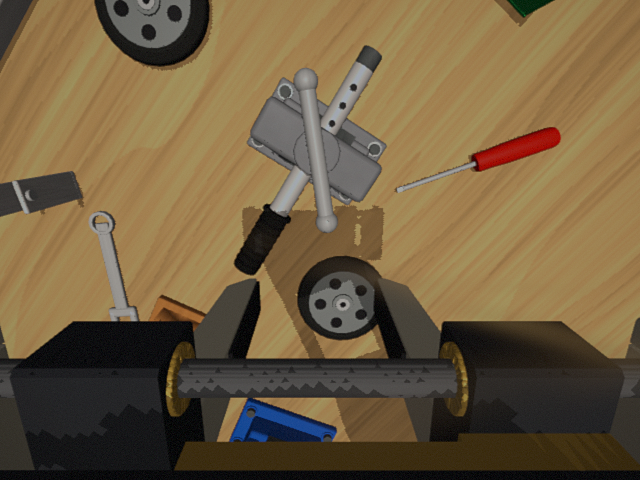

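Run:
```python
from h import *
c=load("wrist","13")
a=plane(c,306,80,206);b=plane(c,326.5,221,206);print(a,b,(a+b)/2,np.arctan2(a[1]-b[1],a[0]-b[0]))
c=load("wrist","10");a=plane(c,312.5,73,212.7);b=plane(c,314.8,237,212.7);print(np.arctan2(a[1]-b[1],a[0]-b[0]))
c=load("wrist","12");print("w12 tops", plane(c,316,190,207))
S=load("scene","13");D=load("side","13");
for a,b in [((127,327),(231,179)),((205,168),(406,179))]:
    print(tri([(S,a[0]/4+190-.4,a[1]/4+200-.4),(D,b[0]/3.6+300-.4,b[1]/3.6+200-.4)]))
```

```text
[ 570.87421392 -220.54337261  206.        ] [ 496.6651724  -153.74446747  206.        ] [ 533.76969316 -187.14392004  206.        ] -0.7328952620377647
2.171076724940817
w12 tops [ 583.09007463 -206.08358275  207.        ]
(array([ 529.44987547, -178.57948061,  182.41931871]), [np.float64(45.19289444956943), np.float64(45.1928944495695)])
(array([ 540.86425753, -193.10762324,  232.83895437]), [np.float64(41.95161505199324), np.float64(41.951615051993336)])
```

Run:
```python
from bench import job_done,get_state
print(get_state()["clock"],get_state()["ft_force"]);print(job_done())
```

```text
20.7 [-0.21574194  0.4495019  -0.43155205]
the job is handed in; nothing more can be done
None
```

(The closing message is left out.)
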